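Test the trip bar of a flat lapping machine

TASK

Test the lapping machine's curved yellow trip bar along its length: with the fingertips, press it down lightly at the end beside the green lens, then run along the bar to the end beside the red lens without letting the bar come up on the way. Finish there, still holding the bar down lightly. Leave the loose things lying around alone, and grasp nothing.

Things in the scene. Friction and masses are not known exactly. Their poses are not given: they have to be found in the camera images.
- machine: fixed flat lapping machine: white housing 400 x 400 x 90 mm (top 90 mm above the bench); origin under its centre on the bench, z up, x away from the robot when unturned. In its middle a still grooved grey metal disc, 200 mm diameter, 16.5 mm high above the housing. On its far edge (machine x 127 to 193, y -100 to 100 mm) a grey control box 45 mm high, its switch and stop knob and nozzle up to 55 mm higher.
- trip_bar (a joint): how far the yellow trip bar is pressed down: 0 up, 0.008 m at its bottom stop. It sinks straight down as one rigid piece wherever it is pressed. Springs push it up: 2 N before it moves, 0.5 N more per mm, 6 N at the stop (lightly: stay well under 15 N). Pressed counts as more than 1 mm down.
- disc_center (a point): centre of the disc's top, 106.5 mm above the bench: the centre of the bar's arc in plan
- bar_middle (a point): point on the trip bar's flat top, halfway along it, 118 mm above the bench when up; sinks with the bar. The bar is an arc concentric with the disc on the machine's -x side: centre line radius 150 mm, 18 mm wide, 13 mm thick, 46 degrees to either side of this point (240 mm long in all) plus round ends of 9 mm radius; 15 mm gap under it.
- green_lens: round green lens in a dark ring, 36 mm diameter, 5 mm high, fixed on the housing on the bar's arc (150 mm from the disc centre), 36 mm beyond where the bar's round end begins (60 degrees round from the bar's middle, seen from the disc centre): marks the end where the test begins. It may be at either end. Origin: centre of its underside.
- red_lens: the same lens in red, beyond the other end of the bar: marks the end where the test finishes. Origin: centre of its underside.
- sample_puck: loose black sample puck, 32 mm diameter, 20 mm high, with a brass spot, standing on the disc; origin centre of underside. Leave alone.
- paste_jar: loose blue jar with a white cap, 40 mm diameter, 42 mm high, standing on a near corner of the housing top; origin centre of underside. Leave alone.
- dressing_stone: loose grey stone 45 x 22 x 18 mm, on the other near corner of the housing top; origin centre of underside. Leave alone.
- wrench: loose steel wrench lying on the bench to the left of the machine. Leave alone.

How it is judged (in metres and radians):
On the way, in this order (a step that is already met when the one before it is completed fails the run):
1. the bar is pressed down by the fingers at the green lens's end (horizontal distance between the grasp point and green_lens below 0.066 m and value of joint trip_bar above 0.001 m and contact force between the fingers and trip_bar above 0.4 N), for 0.1 s.
2. the fingers pass the bar's middle with the bar down (horizontal distance between the grasp point and bar_middle below 0.02 m and value of joint trip_bar above 0.001 m and contact force between the fingers and trip_bar above 0.4 N), for 0.05 s.
At the end, for the whole second after the job is handed in: the fingers are on the trip bar at the red lens's end (fingers within 66 mm of the lens's centre in plan, that is on about the last 30 mm of the bar), holding it more than 1 mm down with 0.4 to 15 N; loose things within 12 mm of where they were (horizontal distance between the grasp point and red_lens below 0.066 m and value of joint trip_bar above 0.001 m and contact force between the fingers and trip_bar between 0.4 and 15 N and distance of each of paste_jar, dressing_stone, sample_puck, wrench from where it was at the start of the episode below 0.012 m); the arm keeps its last pose, push and grip.
It fails at once if the bar comes up (less than 0.4 mm down) while the fingertips are close over (within about 12 mm), or just beside, its middle part (70 mm either side of its middle across the machine) (value of joint trip_bar below 0.0004 m and y of the grasp point in the frame of machine between -0.07 and 0.07 m and x of the grasp point in the frame of machine below 0 m and height (world z) of the grasp point below 0.149 m and horizontal distance between the grasp point and disc_center between 0.12 and 0.18 m).
It fails at once if the bar is pressed hard (over 20 N) (contact force between the fingers and trip_bar above 20 N).
It fails at once if a loose thing is moved or lifted (over 12 mm) (distance of any of paste_jar, dressing_stone, sample_puck, wrench from where it was at the start of the episode above 0.012 m).
It also fails if it takes over 48 s, if anything falls off the work surface, if the arm or the gripper's body presses on something with over 40 N, if the wrist force passes 120 N, or if a joint passes its speed limit or range.

ROBOT

A 7-joint arm with a two-finger parallel gripper is mounted at the origin on the work surface. World frame = base frame: x ahead of the robot, y to its left, z up, the work surface at z = 0. Lengths are in m, angles in degrees, forces in N, time in s.
With the tool pointing down it reaches from about 0.35 to 0.9 m from the base axis. Payload 7.2 kg.
Tool frame: the origin (TCP) lies midway between the tips of the shut fingers; the grasp point (between the pads) lies 19 mm behind it; z points along the fingers, y is the direction in which the jaws open and shut (so a half turn about z gives the same grasp; the last joint's range is limited). The gripper opens to 88 mm and grips with 3 to 60 N. Pads are 20 mm wide; open, the fingers measure 115 mm over their backs; the gripper's body (75 mm by 178 mm) begins 61 mm behind the grasp point.
Start: joints at [-75.814, 23.554, -0.728, 91.456, 0.321, 64.991, -4.71], TCP at [0.194, 0.594, 0.223] pointing down, gripper open.
Joint ranges: [-169.25, 169.25], [-16.82, 113.86], [-84.01, 82.57], [7.8, 145.47], [-59.2, 239.2], [7.22, 106.19], [-163.78, 163.78]. Speed limits (degrees/s): [136.94, 136.94, 172.46, 172.46, 180, 180, 180].

INTERFACE

Orientations are given as a 3x3 rotation matrix whose columns are the frame's x, y, z axes.
In Python, from cell import bot, eyes gives the robot as it stands.
- The arm moves only by the shell command python3 -m jog 'ROWS'. ROWS is a JSON object of lists of equal length, an entry for each row: "delta_pos": the shift along the tool's x, y, z as a fraction of full scale, a list of three; "roll": the turn about the tool's z as a fraction of full scale; "fingers": the opening, from 0 (shut) to 1 (fully open). A call has 1 to 20 rows; each row shifts and turns the commanded pose from where the row before left it, along the tool's axes as they then stand; what a row does not reach is not made up. Full scale, the value 1, is 40 cm for a shift and 180 degrees for a turn. A row lasts 1/10 s, in which the tool goes at most 50 mm and 8.59 degrees, less where a joint would pass 70% of its speed; a pose out of reach is approached as far as the arm can. A call with a number of a shift or a turn outside -1 to 1 is refused whole. A call with a gripper value outside its range is refused whole. The fingers move at their own pace and stop on an object; the grip force is fixed at half the most. Time passes only in rows, so rows that do not move let the fingers close. It gives the time, the measured TCP pose, the force and the opening at its end, in the units of the state.
- bot.get_obs(): the state, without advancing time (a new reading comes with each control period).
- eyes.grab_frame(name): name is "scene" or "top" or "wrist"; returns the picture (420x560x3 uint8, red, green, blue); there is no depth.
- eyes.camera_params(name): a dict with "camera_matrix" (3x3 intrinsics, pixels), "T" (4x4, takes a point from camera to world coordinates); the wrist camera has in their place "tool_from_camera" (4x4, takes a point from camera to tool coordinates, whose origin is the TCP and whose axes are the flange's). Camera axes: x right, y up, looking along -z (the intrinsics and any distortion apply to the point x, -y, -z); pixel columns grow to the right and rows downward; lengths in m; the calibration is good to about 2 mm. A picture is of the moment at which its call begins: read the wrist's pose just before it. camera_params takes no time and is no camera call.
- bot.job_done(): hands the job in, once; it reports no verdict.
The state is a dict: "time": time; "joint_positions": joint angles; "dq": joint speeds; "effort": joint torques, N m; "eef_pos": TCP position; "orientation": TCP orientation; "ft_force": force on the tool from outside, world axes, zero at the start; "torque": the same for the moment, N m; "gripper_width": opening from 0.0 (shut) to 1.0 (fully open).
Only numpy, scipy, OpenCV 4.12 (cv2) and the standard library are available. Lean on these libraries where they do the work, as an engineer would, in place of code of your own. Each camera call takes 0.05 s, during which the arm holds its last target. There are 200 camera calls.

## Working session

There is one attempt and no reset: what is moved stays moved. The work goes in short steps, Python scripts to look and compute and a shell command to move; the robot and the scene stay as the last step left them, time stands still between calls to the robot, and variables do not carry over. Pictures are saved under pics/ and viewed, about 8 in all and at most 12, crops included, and the job is handed in when it is done.

```bash
ls; mkdir -p pics; python3 - <<'E'
from cell import bot,eyes
import cv2,numpy as np
np.set_printoptions(precision=4,suppress=True)
for n in ("scene","top"):
    cv2.imwrite(f"pics/{n}0.png",eyes.grab_frame(n)[:,:,::-1]); p=eyes.camera_params(n); print(n,p)
o=bot.get_obs(); print(o)
E
```

```text
pics
scene {'camera_matrix': array([[414.706 ,   0.    , 280.0185],
       [  0.    , 414.706 , 210.0966],
       [  0.    ,   0.    ,   1.    ]]), 'T': array([[ 0.2654, -0.7374,  0.6212,  1.0936],
       [ 0.9641,  0.2026, -0.1715, -0.0376],
       [ 0.0006,  0.6444,  0.7647,  0.7873],
       [ 0.    ,  0.    ,  0.    ,  1.    ]])}
top {'camera_matrix': array([[466.8231,   0.    , 278.9229],
       [  0.    , 466.8231, 208.2223],
       [  0.    ,   0.    ,   1.    ]]), 'T': array([[-0.0253,  0.9835, -0.1792,  0.3069],
       [-0.9996, -0.0273, -0.0087,  0.1296],
       [-0.0134,  0.179 ,  0.9838,  1.3485],
       [ 0.    ,  0.    ,  0.    ,  1.    ]])}
{'time': 0.1, 'joint_positions': array([-75.8132,  23.5966,  -0.7278,  91.4967,   0.3191,  64.9913,
        -4.7097]), 'dq': array([ 0.0121, -0.1516, -0.0161, -0.0778, -0.0125,  0.083 ,  0.0232]), 'effort': array([  0.003 , -58.9098,   0.6438, -29.1713,  -0.0538,   0.0145,
         0.    ]), 'eef_pos': array([0.194 , 0.5937, 0.2219]), 'orientation': array([[-0.9505,  0.3106, -0.0004],
       [ 0.3106,  0.9505, -0.0014],
       [-0.0001, -0.0014, -1.    ]]), 'ft_force': array([0.3208, 0.7855, 0.5579]), 'torque': array([0.0042, 0.0044, 0.0306]), 'gripper_width': 0.999842073459157}
```

View pics/top0.png

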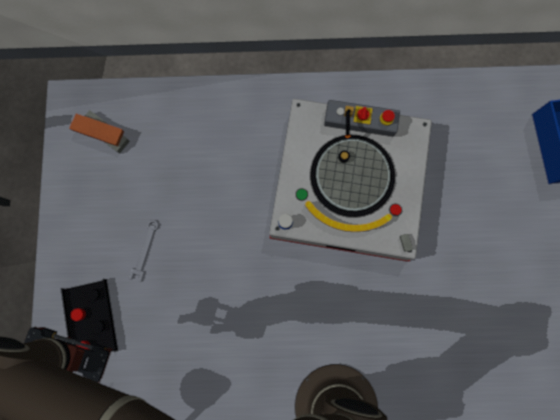

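View pics/scene0.png

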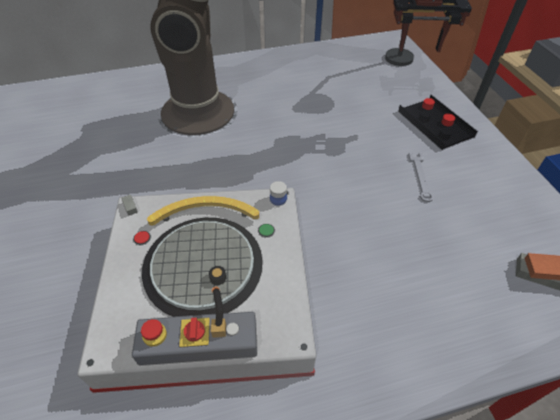

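Top view: green lens at about (302,194), red at (396,210), with the yellow bar between them. The jar is at (286,221), the stone at (407,242) and the puck at (344,156). Next I fit the machine pose from both views.

```bash
cat > h.py <<'E'
import numpy as np,cv2
from cell import bot,eyes
np.set_printoptions(precision=4,suppress=True)
def ray2z(n,uv,z):
    p=eyes.camera_params(n);K=p["camera_matrix"];T=p["T"]
    d=np.linalg.inv(K)@[uv[0],uv[1],1]; d=T[:3,:3]@(d*[1,-1,-1]); o=T[:3,3]
    return o+d*(z-o[2])/d[2]
E
python3 - <<'E'
from h import *
boxes={"top":{"g":(290,182,314,206),"r":(386,200,406,220),"y":(300,196,398,236)},
"scene":{"g":(252,220,280,242),"r":(130,228,156,248),"y":(145,192,264,226)}}
for n in boxes:
    im=cv2.imread(f"pics/{n}0.png");hsv=cv2.cvtColor(im,cv2.COLOR_BGR2HSV)
    P={}
    for k,(a,b,c,d) in boxes[n].items():
        s=hsv[b:d,a:c];H=s[...,0];m=(s[...,1]>120)&(s[...,2]>50)
        m&={"g":(H>45)&(H<95),"r":(H<8)|(H>170),"y":(H>17)&(H<35)}[k]
        v,u=np.nonzero(m); uv=np.array([u.mean()+a,v.mean()+b])
        P[k]=ray2z(n,uv,.095 if k!="y" else .118); print(n,k,uv,m.sum(),P[k])
        if k=="y":
            X=np.array([ray2z(n,(i+a,j+b),.118)[:2] for i,j in zip(u,v)])
            A=np.c_[2*X,np.ones(len(X))];s_=np.linalg.lstsq(A,(X**2).sum(1),rcond=None)[0];print("circle",s_[:2],np.sqrt(s_[2]+s_[:2]@s_[:2]))
    g,r=P["g"][:2],P["r"][:2]; e=g-r; L=np.hypot(*e); yx=e/L; mx=np.array([yx[1],-yx[0]])
    c=(g+r)/2+mx*.075; print("lens dist (0.2598)",L,"yaw",np.degrees(np.arctan2(mx[1],mx[0])),"centre",c,"barmid",c-.15*mx)
E
```

```text
top g [301.3333 194.0345] 87 [0.5731 0.0782 0.095 ]
top r [395.2157 209.2157] 102 [ 0.5238 -0.1754  0.095 ]
top y [346.4402 220.8298] 652 [ 0.492  -0.0383  0.118 ]
circle [ 0.6084 -0.061 ] 0.13757159420513682
lens dist (0.2598) 0.25836896378405905 yaw -11.013651126835473 centre [ 0.6221 -0.0629] barmid [ 0.4749 -0.0343]
scene g [nan nan] 0 [nan nan nan]
scene r [141.2391 236.9203] 138 [ 0.5252 -0.1786  0.095 ]
scene y [199.3645 206.4961] 889 [ 0.4949 -0.0502  0.118 ]
circle [ 0.6045 -0.0606] 0.13067815454946796
lens dist (0.2598) nan yaw nan centre [nan nan] barmid [nan nan]<stdin>:10: RuntimeWarning: Mean of empty slice.
  ret = ret.dtype.type(ret / rcount)
```

```bash
cat >> h.py <<'E'
C=np.array([.6221,-.0629]);YAW=-11.0
def arc(a): # a deg, + toward green
    t=np.radians(180+YAW-a); return C+.15*np.array([np.cos(t),np.sin(t)])
def delta(p,q): # world shift in tool frame, fraction
    return bot.get_obs()["orientation"].T@(np.array(q)-np.array(p))/.4
E
python3 - <<'E'
from h import *
print("scene g",ray2z("scene",(266,230),.095),"jar",ray2z("scene",(278,188),.132),ray2z("top",(286,220),.132),"stone",ray2z("top",(407,242),.108))
for a in (60,46,41,0,-41,-46,-60): print(a,arc(a))
p=bot.get_obs()["eef_pos"]
print(delta(p,[*arc(41),.20]))
print(eyes.camera_params("wrist"))
E
```

```text
scene g [0.5761 0.0748 0.095 ] jar [0.4999 0.1217 0.132 ] [0.4965 0.1225 0.132 ] stone [ 0.4323 -0.1972  0.108 ]
60 [0.5733 0.0789]
46 [0.5404 0.0629]
41 [0.5298 0.0553]
0 [ 0.4749 -0.0343]
-41 [ 0.4922 -0.1379]
-46 [ 0.4992 -0.1489]
-60 [ 0.5237 -0.1761]
[-1.2159 -1.0186  0.0563]
{'camera_matrix': array([[308.391 ,   0.    , 280.828 ],
       [  0.    , 308.391 , 208.7533],
       [  0.    ,   0.    ,   1.    ]]), 'tool_from_camera': array([[ 0.0006,  0.9702,  0.2423,  0.0654],
       [ 1.    , -0.0007,  0.0001, -0.0003],
       [ 0.0002,  0.2423, -0.9702, -0.1604],
       [ 0.    ,  0.    ,  0.    ,  1.    ]])}
```

```bash
python3 -m jog '{"delta_pos":[[-0.08,-0.067,0],[-0.08,-0.067,0],[-0.08,-0.067,0],[-0.08,-0.067,0],[-0.08,-0.067,0],[-0.08,-0.067,0],[-0.08,-0.067,0],[-0.08,-0.067,0],[-0.08,-0.067,0],[-0.08,-0.067,0],[-0.08,-0.067,0],[-0.08,-0.067,0],[-0.08,-0.067,0],[-0.08,-0.067,0],[-0.08,-0.067,0],[0,0,0],[0,0,0],[0,0,0],[0,0,0]],"roll":[0,0,0,0,0,0,0,0,0,0,0,0,0,0,0,0,0,0,0],"fingers":[0,0,0,0,0,0,0,0,0,0,0,0,0,0,0,0,0,0,0]}'
python3 - <<'E'
from h import *
o=bot.get_obs();im=eyes.grab_frame("wrist")[:,:,::-1];cv2.imwrite("pics/w1.png",im)
p=eyes.camera_params("wrist");np.savez("w1.npz",pos=o["eef_pos"],R=o["orientation"],K=p["camera_matrix"],T=p["tool_from_camera"])
print(o["eef_pos"],o["orientation"],o["ft_force"],o["time"],o["gripper_width"])
E
```

```text
time: 2.0
eef_pos: [0.5249, 0.0644, 0.2225]
orientation: [[-0.951, 0.308, -0.0], [0.308, 0.951, 0.0], [0.001, 0.0, -1.0]]
ft_force: [0.2, -0.1, 0.1]
gripper_width: 0.004
[0.5249 0.0644 0.2225] [[-0.9513  0.3083 -0.0004]
 [ 0.3083  0.9513  0.0005]
 [ 0.0006  0.0003 -1.    ]] [ 0.173  -0.1369  0.1027] 2.0 0.003603400768583451
```

View pics/w1.png

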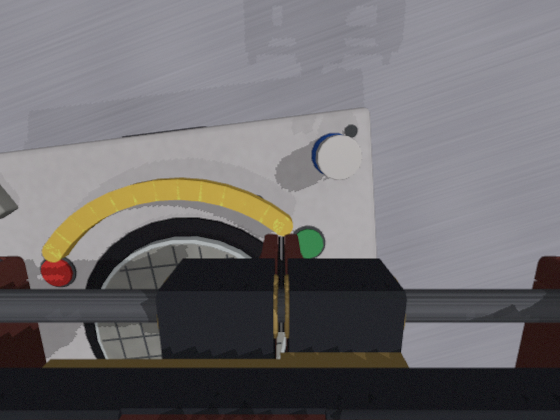

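The wrist view shows the whole bar from (52,255) to (288,225). The red lens is at (57,272) and the green one at (312,242), partly behind the finger. I'll refine the pose from this view.

```bash
python3 - <<'E'
from h import *
from scipy.optimize import least_squares
d=np.load("w1.npz")
def w(uv,z):
    r=np.linalg.inv(d["K"])@[*uv,1]*[1,-1,-1]; M=d["R"]@d["T"][:3,:3]; o=d["pos"]+d["R"]@d["T"][:3,3]; r=M@r
    return (o+r*(z-o[2])/r[2])[:2]
im=cv2.imread("pics/w1.png");h=cv2.cvtColor(im,cv2.COLOR_BGR2HSV)
def mask(lo,hi,box):
    m=np.zeros(h.shape[:2],bool);a,b,c,e=box;s=h[b:e,a:c];m[b:e,a:c]=(s[...,0]>=lo)&(s[...,0]<=hi)&(s[...,1]>120)&(s[...,2]>60);return m
y=mask(20,35,(30,165,300,270)); v,u=np.nonzero(y)
X=np.array([w(q,.118) for q in zip(u,v)])
gm=mask(45,95,(290,220,335,265)); rm=mask(0,8,(30,250,85,295))|mask(172,180,(30,250,85,295))
G=[w(np.argwhere(m).mean(0)[::-1],.095) for m in (gm,rm)]
print("lens",G,gm.sum(),rm.sum(),np.hypot(*(G[0]-G[1])))
f=lambda c:np.hypot(*(X-c[:2]).T)-c[2]
for s in ([.62,-.06,.15],): 
    r=least_squares(f,s,loss="soft_l1",f_scale=.005);print("circle",r.x,np.std(r.fun))
r2=least_squares(lambda c:f([*c,.15]),[.62,-.06]);print("R=.15:",r2.x)
for c in (r2.x,C):
    q=X-c; print(c,"ends deg",np.percentile(((180+YAW-np.degrees(np.arctan2(q[:,1],q[:,0]))+180)%360)-180,[0.2,99.8]),"rad",np.percentile(np.hypot(*q.T),[1,50,99]))
E
```

```text
lens [array([0.5728, 0.0786]), array([ 0.5244, -0.1748])] 576 651 0.25799426122531444
circle [ 0.6206 -0.062   0.1475] 0.005482260315050995
R=.15: [ 0.6234 -0.0625]
[ 0.6234 -0.0625] ends deg [-48.8852  47.972 ] rad [0.14   0.1501 0.1592]
[ 0.6221 -0.0629] ends deg [-49.0869  48.4803] rad [0.1391 0.149  0.1583]
```

```bash
sed -i 's/^C=.*;/C=np.array([.6226,-.0628]);/' h.py; python3 - <<'E'
from h import *
p=bot.get_obs()["eef_pos"];print(delta(p,[*arc(41),.124]),arc(41))
A=[41,37,33,28,24,20,15,10,5,0,-5,-10,-15,-20,-24,-28,-33,-37,-41]
A=np.arange(41,-42,-2)
P=[arc(a) for a in A]
for i in range(len(A)-1): print(A[i],A[i+1],delta([*P[i],0],[*P[i+1],0])[:2].round(4), end="; ")
E
```

```text
[-0.0194 -0.0171  0.2465] [0.5303 0.0554]
41 39 [ 0.0071 -0.011 ]; 39 37 [ 0.0067 -0.0112]; 37 35 [ 0.0064 -0.0114]; 35 33 [ 0.0059 -0.0117]; 33 31 [ 0.0055 -0.0119]; 31 29 [ 0.0051 -0.012 ]; 29 27 [ 0.0047 -0.0122]; 27 25 [ 0.0043 -0.0124]; 25 23 [ 0.0038 -0.0125]; 23 21 [ 0.0034 -0.0126]; 21 19 [ 0.003  -0.0128]; 19 17 [ 0.0025 -0.0128]; 17 15 [ 0.0021 -0.0129]; 15 13 [ 0.0016 -0.013 ]; 13 11 [ 0.0011 -0.013 ]; 11 9 [ 0.0007 -0.0131]; 9 7 [ 0.0002 -0.0131]; 7 5 [-0.0002 -0.0131]; 5 3 [-0.0007 -0.0131]; 3 1 [-0.0011 -0.013 ]; 1 -1 [-0.0016 -0.013 ]; -1 -3 [-0.002  -0.0129]; -3 -5 [-0.0025 -0.0129]; -5 -7 [-0.0029 -0.0128]; -7 -9 [-0.0034 -0.0126]; -9 -11 [-0.0038 -0.0125]; -11 -13 [-0.0043 -0.0124]; -13 -15 [-0.0047 -0.0122]; -15 -17 [-0.0051 -0.0121]; -17 -19 [-0.0055 -0.0119]; -19 -21 [-0.0059 -0.0117]; -21 -23 [-0.0063 -0.0115]; -23 -25 [-0.0067 -0.0112]; -25 -27 [-0.0071 -0.011 ]; -27 -29 [-0.0075 -0.0107]; -29 -31 [-0.0079 -0.0105]; -31 -33 [-0.0082 -0.0102]; -33 -35 [-0.0086 -0.0099]; -35 -37 [-0.0089 -0.0096]; -37 -39 [-0.0093 -0.0093]; -39 -41 [-0.0096 -0.0089];
```

```bash
python3 -m jog '{"delta_pos":[[-0.0194,-0.0171,0],[0,0,0.04],[0,0,0.05],[0,0,0.05],[0,0,0.05],[0,0,0.03],[0,0,0.0165],[0,0,0],[0,0,0],[0,0,0]],"roll":[0,0,0,0,0,0,0,0,0,0],"fingers":[0,0,0,0,0,0,0,0,0,0]}'
python3 - <<'E'
from h import *
o=bot.get_obs();print(o["eef_pos"],o["ft_force"],delta(o["eef_pos"],[*arc(41),.1145]))
E
```

```text
time: 3.05
eef_pos: [0.5314, 0.054, 0.1289]
orientation: [[-0.951, 0.311, 0.001], [0.311, 0.951, 0.0], [-0.001, 0.001, -1.0]]
ft_force: [0.4, -0.4, -0.2]
gripper_width: 0.006
[0.5314 0.054  0.1289] [ 0.4436 -0.3966 -0.2129] [0.0038 0.0024 0.0359]
```

```bash
python3 -m jog '{"delta_pos":[[0.002,0.002,0.01],[0.001,0.001,0.01],[0,0,0.008],[0,0,0.006],[0,0,0],[0,0,0],[0,0,0]],"roll":[0,0,0,0,0,0,0],"fingers":[0,0,0,0,0,0,0]}'
python3 - <<'E'
from h import *
o=bot.get_obs();print(o["eef_pos"],o["ft_force"],delta(o["eef_pos"],[*arc(41),.1145]))
E
```

```text
time: 3.75
eef_pos: [0.53, 0.0558, 0.1146]
orientation: [[-0.951, 0.31, -0.0], [0.31, 0.951, 0.0], [0.0, 0.0, -1.0]]
ft_force: [-1.1, 1.3, 3.8]
gripper_width: 0.007
[0.53   0.0558 0.1146] [-1.1467  1.3092  3.7959] [-0.0009 -0.0007  0.0002]
```

The bar is down about 3.5 mm at 3.8 N. Now I run along the arc.

```bash
python3 -m jog '{"delta_pos":[[0.0071,-0.011,0.001],[0.0067,-0.0112,0],[0.0064,-0.0114,0],[0.0059,-0.0117,0],[0.0055,-0.0119,0],[0.0051,-0.012,0],[0.0047,-0.0122,0],[0.0043,-0.0124,0],[0.0038,-0.0125,0],[0.0034,-0.0126,0],[0.003,-0.0128,0],[0.0025,-0.0128,0],[0,0,0],[0,0,0]],"roll":[0,0,0,0,0,0,0,0,0,0,0,0,0,0],"fingers":[0,0,0,0,0,0,0,0,0,0,0,0,0,0]}'
python3 - <<'E'
from h import *
o=bot.get_obs();print(o["eef_pos"],o["ft_force"],delta(o["eef_pos"],[*arc(17),.1142]))
E
```

```text
time: 5.15
eef_pos: [0.4891, 0.0067, 0.1138]
orientation: [[-0.95, 0.311, -0.001], [0.311, 0.95, -0.001], [0.001, -0.001, -1.0]]
ft_force: [-1.5, -2.5, 3.8]
gripper_width: 0.006
[0.4891 0.0067 0.1138] [-1.4886 -2.4726  3.7627] [-0.0017  0.0029 -0.001 ]
```

```bash
python3 -m jog '{"delta_pos":[[0.001,-0.0125,0],[0.001,-0.0125,0],[0.001,-0.0127,0],[0.0007,-0.0131,0],[0.0002,-0.0131,0],[-0.0002,-0.0131,0],[-0.0007,-0.0131,0],[-0.0011,-0.013,0],[-0.0016,-0.013,0],[-0.002,-0.0129,0],[-0.0025,-0.0129,0],[-0.0029,-0.0128,0],[-0.0034,-0.0126,0],[0,0,0],[0,0,0]],"roll":[0,0,0,0,0,0,0,0,0,0,0,0,0,0,0],"fingers":[0,0,0,0,0,0,0,0,0,0,0,0,0,0,0]}'
python3 - <<'E'
from h import *
o=bot.get_obs();print(o["eef_pos"],o["ft_force"],delta(o["eef_pos"],[*arc(-9),.1142]))
E
```

```text
time: 6.65
eef_pos: [0.4728, -0.0583, 0.114]
orientation: [[-0.95, 0.312, -0.0], [0.312, 0.95, -0.001], [-0.0, -0.001, -1.0]]
ft_force: [-0.3, -2.1, 3.8]
gripper_width: 0.009
[ 0.4728 -0.0583  0.114 ] [-0.308  -2.0701  3.7621] [ 0.0009  0.0017 -0.0005]
```

```bash
python3 -m jog '{"delta_pos":[[-0.0036,-0.0122,0],[-0.0042,-0.012,0],[-0.0047,-0.0122,0],[-0.0051,-0.0121,0],[-0.0055,-0.0119,0],[-0.0059,-0.0117,0],[-0.0063,-0.0115,0],[-0.0067,-0.0112,0],[-0.0071,-0.011,0],[-0.0075,-0.0107,0],[-0.0079,-0.0105,0],[-0.0082,-0.0102,0],[-0.0086,-0.0099,0],[-0.0089,-0.0096,0],[-0.0093,-0.0093,0],[-0.0096,-0.0089,0],[0,0,0],[0,0,0],[0,0,0]],"roll":[0,0,0,0,0,0,0,0,0,0,0,0,0,0,0,0,0,0,0],"fingers":[0,0,0,0,0,0,0,0,0,0,0,0,0,0,0,0,0,0,0]}'
python3 - <<'E'
from h import *
o=bot.get_obs();print(o["eef_pos"],o["ft_force"],delta(o["eef_pos"],[*arc(-41),.1142]),"to red",np.hypot(*(o["eef_pos"][:2]-arc(-60))))
cv2.imwrite("pics/top1.png",eyes.grab_frame("top")[80:280,200:480,::-1].repeat(2,0).repeat(2,1))
E
```

```text
time: 8.55
eef_pos: [0.4933, -0.1382, 0.1143]
orientation: [[-0.95, 0.311, 0.001], [0.311, 0.95, -0.001], [-0.002, -0.001, -1.0]]
ft_force: [-0.2, -2.0, 4.3]
gripper_width: 0.007
[ 0.4933 -0.1382  0.1143] [-0.1663 -2.0216  4.3449] [0.0018 0.0006 0.0003] to red 0.04880087619008525
```

View pics/top1.png

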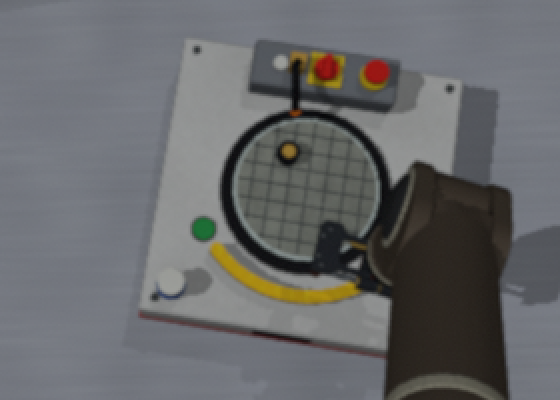

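The gripper is at the red end of the bar, and the puck (crop 289,151) and jar (172,283) haven't moved. The force is steady, so I'm handing in.

```bash
python3 -c "
from cell import bot
bot.job_done();o=bot.get_obs();print(o['time'],o['eef_pos'],o['ft_force'])"
```

```text
the job is handed in; nothing more can be done
the job is handed in; nothing more can be done
```

I pressed the trip bar down at the green end with the fingers shut, ran them along the arc past its middle, and handed the job in with the bar still held down at the red end.

- **Press:** at each of the four stops along the bar the fingertips were at 113.8–114.6 mm. That puts the bar about 3.5–4 mm down, with an upward force of 3.8–4.3 N. The bar's joint value itself can't be read, and I did not log force between the stops.
- **End position:** the last check put the fingertips about 49 mm from the red lens in plan (limit 66 mm), at 4.3 N and about 8.6 s on the clock.
- **Loose things:** the last top view showed the jar and the puck where they had been. The stone was hidden behind the arm and the wrench was outside the crop. Neither was near the fingers' path, but I did not see them again.
- **Measurements:** the top and wrist cameras agreed on the lens positions to within about 1 mm. The scene camera put them about 3–5 mm away. Its colour search for the green lens failed, so I read that one by eye. I used the top and wrist values.

The hand-in gave no verdict.

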